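# Tuck the lid of a dark germination box under its lapped flap and hold it flat

### The arm

A 6-joint arm with a two-finger parallel gripper is mounted at the origin on a cart in front of the work surface, level with it; the furniture and walls round the work are solid. World frame = base frame: x ahead of the robot, y to its left, z up, the work surface at z = 0. Lengths are in m, angles in degrees, forces in N, time in s.
With the tool pointing down it reaches from about 0.325 to 0.85 m from the base axis. Payload 15.5 kg.
Tool frame: the origin (TCP) lies midway between the tips of the shut fingers; the grasp point (between the pads) lies 19 mm behind it; z points along the fingers, y is the line along which they close (so a half turn about z gives the same grasp; the last joint's range is limited). The gripper opens to 91 mm and grips with 3 to 60 N. Pads are 32 mm wide; open, the fingers measure 118 mm over their backs; the gripper's body (76 mm by 178 mm) begins 60 mm behind the grasp point.
Start: joints at [-69.414, 28.281, 77.091, -0, 74.628, -5.472], TCP at [0.275, -0.561, 0.214] pointing down, gripper open.
Joint ranges: [-166.48, 166.48], [-47.26, 123.95], [12.59, 153.08], [-70.14, 250.14], [6.76, 159.57], [-176.63, 176.63]. Speed limits (degrees/s): [108.29, 108.29, 147.25, 172.46, 172.46, 172.46].

### API

Orientations are given as a 3x3 rotation matrix whose columns are the frame's x, y, z axes.
In Python, from bench import ctrl gives the robot as it stands. The module is installed in compiled form; this text tells all that it offers. Calls block until the motion is done:
- ctrl.goto(position, orientation): joint-space move of the TCP to a pose.
- ctrl.move_l(position, vel=0.15, ori=None, contact_N=None): straight line of the TCP; ori=None keeps the orientation; vel is the mean speed in m/s. With contact_N (N) it stops when the force on the tool has changed by that much, and returns True; else False.
- ctrl.movej(angles): joint-space move.
- ctrl.command_gripper(opening): opening from 0.0 (shut) to 1.0 (fully open); the grip force is fixed at half the most; returns when the fingers have stopped.
- ctrl.sleep(seconds).
- ctrl.ik(position, orientation): joint angles nearest the present ones, or None.
- ctrl.read_camera(name): name is "scene" or "top"; returns the picture (420x560x3 uint8, blue, green, red); there is no depth.
- ctrl.camera_params(name): a dict with "fx", "fy", "cx", "cy" (pixels), "D" ([k1, k2, p1, p2, k3] as OpenCV has them; the pictures are not rectified), "pose" (4x4, takes a point from camera to world coordinates). Camera axes: x right, y up, looking along -z (the intrinsics and any distortion apply to the point x, -y, -z); pixel columns grow to the right and rows downward; lengths in m; the calibration is good to about 2 mm. A picture is of the moment at which its call begins. camera_params takes no time and is no camera call.
A pose or a line that the arm cannot do raises ctrl.MotionError and nothing moves.
- ctrl.sign_off(): hands the job in; it is judged then, once.
Readings, each from a call of its own:
- ctrl.current_t(): time.
- ctrl.current_q(): joint angles.
- ctrl.current_dq(): joint speeds.
- ctrl.current_effort(): joint torques, N m.
- ctrl.current_tool_pos(): TCP position.
- ctrl.current_eef_rot(): TCP orientation.
- ctrl.current_contact_force(): force on the tool from outside, world axes, zero at the start.
- ctrl.current_wrist_torque(): the same for the moment, N m.
- ctrl.current_grip_width(): opening from 0.0 (shut) to 1.0 (fully open).
- ctrl.current_grasp_force(): force on a finger pad.
Only numpy, scipy, OpenCV 4.12 (cv2) and the standard library are available. Lean on these libraries where they do the work, as an engineer would, in place of code of your own. Each camera call takes 0.05 s, during which the arm holds its last target. There are 200 camera calls.

### The job

Close the open front half of the dark germination box with the loose lid beside it: carry the lid by its handle, set it on the box in front of the closed rear flap and slide it back, its bare rear edge going in under the flap's overlapping front edge, until the lid's front skirt meets the front of the box. Do not lift the flap (the seeds under it must stay dark; a few millimetres of rattle do no harm), and leave the other things on the bench alone. Then press the lid down flat against its springy seal and finish like that, still gripping the handle and holding the lid pressed flat, ready for taping.

Things in the scene. Friction and masses are not known exactly. Their poses are not given: they have to be found in the camera images.
- box: Grey sheet-metal box, fixed, 300 (its x) x 180 (its y) mm, rim 55 mm above the bench. Origin: centre of the underside; x points to its rear (hinge) end, z up. Front half open (x -134 to +20 mm) with a petri dish of seeds inside, rear half under the hinged flap. A cross rail level with the rim (x +20 to +36 mm) carries the lid's rear edge. Side walls 8 mm thick, front rim 16 mm wide.
- front_rim (a point): Top outer edge of the box's front wall at mid width (box x -150 mm, height 55 mm). Home position of the lid: axes parallel to the box's, lid origin at box x -58 mm (front skirts touching), y 0, and 55 mm above the bench when pressed flat.
- flap_lip (a point): Underside of the flap's front lap at mid width (box x +20 mm, 8 mm above the rim when shut). The pocket behind it is 8 mm high down to the cross rail and ends at a step at box x +44 mm. In front of it the flap's edge is bent up at 35 degrees for 12 mm as a lead-in (foremost edge: box x +9 mm, its underside 15 mm above the rim; top 18 mm above the rim).
- flap (a joint): Opening angle of the rear flap (rad): 0 shut, grows as its front edge rises. A loose 250 g plate hinged along the rear rim, 127 mm behind flap_lip, kept shut by its weight alone: about 1.5 N under its lip lifts it. 0.06 rad is 7.5 mm at the lip.
- seal (a joint): Depth (m) by which the rubber light seal in the front rim is pressed in: 0 free, 0.004 flush with the rim (stop). It is 150 mm long, stands 4 mm above the rim at box x -142 mm and takes 3 N to start, 7 N to be flush; the lid's weight does not press it in, about 10 N down on the handle does.
- lid: Loose grey sheet-metal lid, about 300 g. Origin: underside of the plate, below the handle's middle, near the centre of mass; x points to its bare rear edge, z up. Plate 4 mm thick, x -95 to +97 mm, 194 mm wide, but 170 mm over the rear tongue (x +68 to +97 mm). Starts level on the bench on its skirts, origin 11 mm up.
- lid_handle (a point): Grip point in the lid's black ridge handle: a flat-sided bar 12 mm thick (along the lid's x), 90 mm long (along its y), its top 38 mm above the plate's underside and this point 30 mm above it. Grip from above across the 12 mm.
- lid_tongue (a point): Middle of the lid's rear edge at the underside of the tongue (lid x +97 mm, y 0, z 0).
- lid_front (a point): Inner face of the lid's front skirt, mid width, at the plate's underside (lid x -92 mm). Skirts 3 mm thick hang 11 mm below the underside at the front and at both sides (inner faces y +-94 mm, x -92 to +68 mm): they straddle the 180 mm wide box with 4 mm of play each side.
- weigh_boat: White square weighing boat, 66x66x20 mm, a bystander; origin at the centre of its underside.
- tweezers: Steel tweezers, 150 mm long, lying on the bench, a bystander; origin at the middle of the underside.
- marker: Marker pen with a black cap, 135 mm long, lying on the bench, a bystander; origin at the middle of the underside.

How it is judged (in metres and radians):
On the way:
1. the lid is on the box with its rear edge under the lap, fully home (front skirt within 8 mm of the box's front), straight within 12 mm to either side, and the flap down (x of lid_tongue in the frame of box above 0.031 m and z of lid_tongue in the frame of box between 0.053 and 0.061 m and z of lid_front in the frame of box between 0.053 and 0.066 m and value of joint flap below 0.05 rad and y of lid_tongue in the frame of box between -0.012 and 0.012 m and y of lid_front in the frame of box between -0.012 and 0.012 m), for 0.2 s.
At the end, for the whole second after the job is handed in: Lid on the box, rear edge under the lap, front skirt within 8 mm of the box front, plate ends within 2.5 mm of the rim and 12 mm of centre, square within 0.06 rad, seal in over 2.5 mm, flap under 0.03 rad; gripper still on the lid (over 3 N), which bears on the box with over 6 N, at rest (x of lid_tongue in the frame of box above 0.031 m and z of lid_tongue in the frame of box between 0.053 and 0.0575 m and z of lid_front in the frame of box between 0.053 and 0.0575 m and angle between the x axis of lid and the x axis of box, either way round below 0.06 rad and value of joint seal above 0.0025 m and value of joint flap below 0.03 rad and contact force between the fingers and lid above 3 N and contact force between lid and box above 6 N and linear speed of lid below 0.02 m/s and y of lid_tongue in the frame of box between -0.012 and 0.012 m and y of lid_front in the frame of box between -0.012 and 0.012 m); the arm keeps its last pose, push and grip.
It fails at once if the flap is lifted by more than 0.06 rad (7.5 mm at its lip) (value of joint flap above 0.06 rad).
It fails at once if a bystander is pushed more than 30 mm (distance of any of weigh_boat, tweezers, marker from where it was at the start of the episode above 0.03 m).
It also fails if it takes over 37 s, if anything falls off the work surface, if the arm or the gripper's body presses on something with over 40 N, if the wrist force passes 120 N, or if a joint passes its speed limit or range.

## Working session

There is one attempt and no reset: what is moved stays moved. The work goes in short steps, each a Python script; the robot and the scene stay as the last script left them, time stands still between calls to the robot, and variables do not carry over. Pictures are saved under pics/ and viewed, at most 10 in all, crops included, and the job is handed in when it is done.

```bash
mkdir -p pics
python3 - <<'E'
from bench import ctrl
import cv2
for n in("scene","top"):
    im=ctrl.read_camera(n); cv2.imwrite(f"pics/{n}0.png",im); p=ctrl.camera_params(n); print(n,p)
print(ctrl.current_t(),ctrl.current_eef_rot())
E
```

```text
scene {'fx': 502.7136270354903, 'fy': 502.7136270354903, 'cx': 271.9227227648032, 'cy': 206.45841944551188, 'D': array([-0.12679132,  0.        ,  0.        ,  0.        ,  0.        ]), 'pose': array([[ 0.86135725,  0.27572801, -0.42665883, -0.06728027],
       [-0.50799625,  0.46442375, -0.72543118, -1.01473056],
       [-0.0018712 ,  0.84159649,  0.54010355,  0.8395188 ],
       [ 0.        ,  0.        ,  0.        ,  1.        ]])}
top {'fx': 436.88016731140175, 'fy': 436.88016731140175, 'cx': 277.1080093890603, 'cy': 209.47527264735876, 'D': array([0.03715321, 0.        , 0.        , 0.        , 0.        ]), 'pose': array([[-0.01453123,  0.99164379, -0.12818515,  0.3782463 ],
       [-0.99988227, -0.01377932,  0.00675074,  0.01825128],
       [ 0.00492803,  0.12826816,  0.99172728,  1.24918576],
       [ 0.        ,  0.        ,  0.        ,  1.        ]])}
0.1 [[ 8.98328892e-01  4.39323391e-01 -4.00796481e-04]
 [ 4.39323565e-01 -8.98328329e-01  1.00940301e-03]
 [ 8.34075203e-05 -1.08285523e-03 -9.99999410e-01]]
```

View pics/scene0.png

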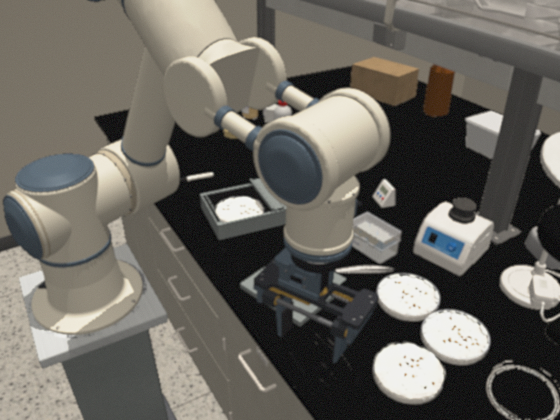

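View pics/top0.png

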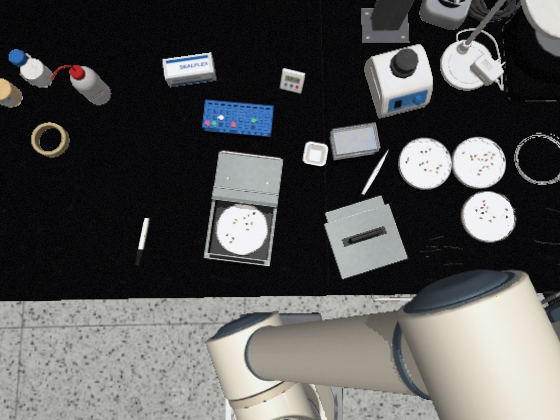

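The top view shows the box at about (243,207) with its rear flap up-image, and the lid at (366,237) with its black handle and the tongue up-image. The boat (315,154), tweezers (375,172) and marker (142,240) are clear of both. The scene view is largely blocked by the arm.

```bash
cat > h.py <<'E'
import numpy as np, cv2
from bench import ctrl
def ray(n,uv,z):
    p=ctrl.camera_params(n); K=np.array([[p["fx"],0,p["cx"]],[0,p["fy"],p["cy"]],[0,0,1]])
    x=cv2.undistortPoints(np.array(uv,float).reshape(-1,1,2),K,p["D"]).reshape(-1,2)
    d=np.c_[x[:,0],-x[:,1],-np.ones(len(x))]@p["pose"][:3,:3].T; o=p["pose"][:3,3]
    return o+d*((np.asarray(z)-o[2])/d[:,2])[:,None]
def proj(n,P):
    p=ctrl.camera_params(n); K=np.array([[p["fx"],0,p["cx"]],[0,p["fy"],p["cy"]],[0,0,1]])
    T=np.diag([1,-1,-1,1.])@np.linalg.inv(p["pose"])
    return cv2.projectPoints(np.array(P,float).reshape(-1,3),cv2.Rodrigues(T[:3,:3])[0],T[:3,3],K,p["D"])[0].reshape(-1,2)
E
python3 - <<'E'
from h import *
im=cv2.imread("pics/top0.png"); g=cv2.cvtColor(im,cv2.COLOR_BGR2GRAY)
m=((g>70)*255).astype(np.uint8)
def biggest(x0,y0,x1,y1):
    k=np.zeros_like(m);k[y0:y1,x0:x1]=m[y0:y1,x0:x1]
    return max(cv2.findContours(k,cv2.RETR_EXTERNAL,cv2.CHAIN_APPROX_NONE)[0],key=cv2.contourArea)
L=biggest(318,190,415,285); B=biggest(195,143,292,275)
for n,c,z in(("lid",L,.015),("box",B,.055)):
    w=ray("top",c,np.full(len(c),z))[:,:2].astype(np.float32)
    r=cv2.minAreaRect(w); print(n,r, cv2.boxPoints(r).round(4).tolist())
    print(cv2.approxPolyDP(c,4,True).reshape(-1,2).tolist())
k=np.zeros_like(m);k[222:255,335:395]=255*(g[222:255,335:395]<60)
c=max(cv2.findContours(k,0,cv2.CHAIN_APPROX_NONE)[0],key=cv2.contourArea)
w=ray("top",c,np.full(len(c),.049))[:,:2].astype(np.float32); print("handle",cv2.minAreaRect(w))
a=cv2.resize(im[140:290,190:420],None,fx=3.45,fy=3.45,interpolation=cv2.INTER_CUBIC); cv2.imwrite("pics/crop.png",a)
E
```

```text
lid ((0.45920151472091675, -0.23312799632549286), (0.1931067854166031, 0.19535823166370392), 16.623111724853516) [[0.33869999647140503, -0.1671999990940094], [0.3946000039577484, -0.35429999232292175], [0.5796999931335449, -0.29910001158714294], [0.5238000154495239, -0.11190000176429749]]
[[380, 195], [325, 213], [324, 226], [342, 278], [407, 258], [389, 205]]
box ((0.5418891906738281, 0.10325682163238525), (0.18393084406852722, 0.3034418225288391), 81.9836196899414) [[0.37880000472068787, 0.0333000011742115], [0.6793000102043152, -0.008999999612569809], [0.7049999833106995, 0.17319999635219574], [0.40450000762939453, 0.21549999713897705]]
[[222, 150], [204, 257], [269, 265], [282, 159]]
handle ((0.4560384154319763, -0.22997954487800598), (0.016372203826904297, 0.09876205027103424), 17.547229766845703)
```

View pics/crop.png

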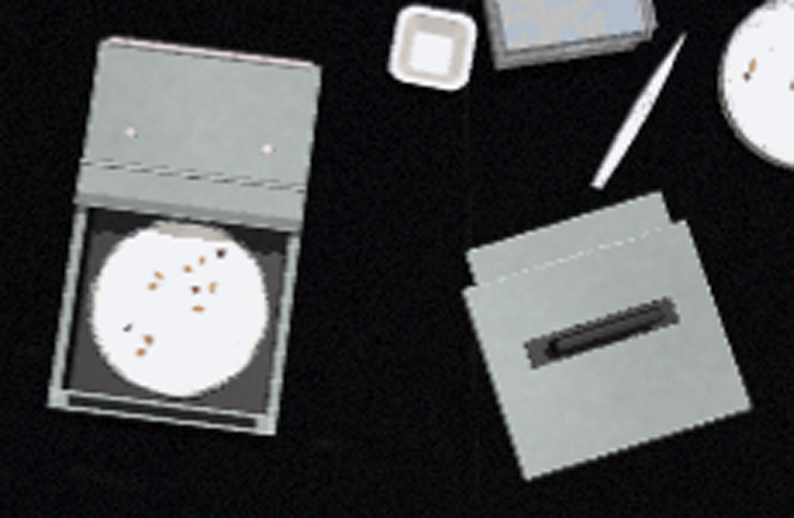

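The crop confirms both outlines: box front corners at full-image pixels (204,257) and (269,265), lid front corners at (342,278) and (407,258), handle centred near (364,237). Next I refine the box axes from its front half, then grasp the lid.

```bash
cat >> h.py <<'E'
def R(yaw,pitch=0,s=1):  # tool pointing down, tool y along s*lid x; pitch>0 lowers lid rear
    a=np.radians(yaw);b=np.radians(pitch); x=np.array([np.cos(a)*np.cos(b),np.sin(a)*np.cos(b),-np.sin(b)])
    z=-np.array([np.cos(a)*np.sin(b),np.sin(a)*np.sin(b),np.cos(b)]); y=s*x
    return np.c_[np.cross(y,z),y,z]
E
python3 - <<'E'
from h import *
g=cv2.cvtColor(cv2.imread("pics/top0.png"),cv2.COLOR_BGR2GRAY).astype(float)
def cross(p,d,lo=-8,hi=8):  # outer-edge subpixel along d (from outside inward)
    t=np.arange(lo,hi,.1); q=np.array(p)+t[:,None]*np.array(d)
    v=cv2.remap(g.astype(np.float32),q[None,:,0].astype(np.float32),q[None,:,1].astype(np.float32),cv2.INTER_LINEAR)[0]
    return q[np.argmax(v>75)]
def line(a,b,d,z):
    pts=[cross(np.array(a)+(np.array(b)-a)*s,d) for s in np.linspace(.08,.92,25)]
    w=ray("top",pts,np.full(25,z))[:,:2]; l=cv2.fitLine(w.astype(np.float32),cv2.DIST_HUBER,0,.001,.001).ravel()
    return l
def ang(l,ref):
    v=l[:2]*np.sign(l[:2]@ref); return np.degrees(np.arctan2(v[1],v[0]))
def isec(a,b): return a[2:]+a[:2]*np.linalg.solve(np.c_[a[:2],-b[:2]],b[2:]-a[2:])[0]
for n,(rl,fl,fr,rr),z in(("box",((211.5,205),(204,257),(269,265),(275,209)),.055),("lid",((325,226),(342,278),(407,258),(389,205)),.015)):
    l=line(rl,fl,(1,0.15),z); r=line(rr,fr,(-1,0),z); f=line(fl,fr,(0,-1),z)
    c1,c2=isec(l,f),isec(r,f); print(n,"yaw L,R,F",ang(l,[1,0]),ang(r,[1,0]),ang(f,[0,1])-90,"width",np.linalg.norm(c1-c2),"front mid",(c1+c2)/2)
    y=np.radians(np.mean([ang(l,[1,0]),ang(r,[1,0]),ang(f,[0,1])-90])); d=.092 if n=="box" else .095
    print("  home/lid origin",(c1+c2)/2+d*np.array([np.cos(y),np.sin(y)]),np.degrees(y))
for s in(1,-1):
    for p,y in(((.458,-.2325,.022),16.7),((.44,.117,.09),-8)): print(s,ctrl.ik(p,R(y,0,s)))
E
```

```text
box yaw L,R,F -7.862693491021589 -8.007749615119499 -7.909021831123255 width 0.181106 front mid [0.39116666 0.12311175]
  home/lid origin [0.48228767 0.11042473] -7.926488312421448
lid yaw L,R,F 16.7122617735773 16.546995168067408 16.63092045316813 width 0.19493023 front mid [ 0.36759585 -0.26053077]
  home/lid origin [ 0.45862224 -0.23334262] 16.63005913160428
1 [-3.35776343e+01  3.55526308e+01  1.03455749e+02 -2.54444375e-14
  4.09916198e+01 -5.02776343e+01]
1 [ 7.36896041e+00  2.55692359e+01  1.08564469e+02 -2.54444375e-14
  4.58662946e+01  1.53689604e+01]
-1 [-3.35776343e+01  3.55526308e+01  1.03455749e+02 -2.54444375e-14
  4.09916198e+01  1.29722366e+02]
-1 [ 7.36896041e+00  2.55692359e+01  1.08564469e+02 -2.54444375e-14
  4.58662946e+01 -1.64631040e+02]
```

```bash
cat >> h.py <<'E'
F=np.array([.39117,.12311]); BY=-7.93
ax=np.array([np.cos(np.radians(BY)),np.sin(np.radians(BY))]); ay=np.array([-ax[1],ax[0]])
def tcp(bx,by,zo,pitch=0,yaw=BY):  # lid origin at box (bx,by), height zo -> tcp pos, rot
    r=R(yaw,pitch); p=np.r_[F+(bx+.15)*ax+by*ay,zo]
    return p-.011*r[:,2], r
E
python3 - <<'E'
from h import *
r=R(16.63); o=np.array([.4586,-.2333])
ctrl.goto([*o,.12],r); print(ctrl.current_t())
ctrl.move_l([*o,.0225],vel=.12); ctrl.command_gripper(0.0)
print(ctrl.current_t(),ctrl.current_grip_width()*91,ctrl.current_grasp_force())
f0=ctrl.current_contact_force()
ctrl.move_l([*o,.16],vel=.15)
p,q=tcp(-.105,0,.125); ctrl.move_l(p,vel=.25,ori=q)
print(ctrl.current_t(),ctrl.current_grip_width()*91,f0,ctrl.current_contact_force(),ctrl.current_wrist_torque(),ctrl.current_tool_pos()-p)
a=ctrl.read_camera("top");b=ctrl.read_camera("scene");cv2.imwrite("pics/top1.png",a);cv2.imwrite("pics/scene1.png",b)
cv2.imwrite("pics/both1.png",np.hstack([cv2.resize(a[130:290,180:330],None,fx=2.66,fy=2.66),cv2.resize(b[150:310,150:300],None,fx=2.66,fy=2.66)]))
E
```

```text
1.5417
3.6917 11.68100283669677 29.999872148036957
6.3167 11.775706641499719 [0.57239387 0.34883258 0.23385778] [-0.16551658 -0.57964745 -2.15149817] [-0.01272888 -0.09488777  0.03693033] [-5.06497133e-05 -5.62125936e-04 -7.96617737e-05]
```

View pics/both1.png

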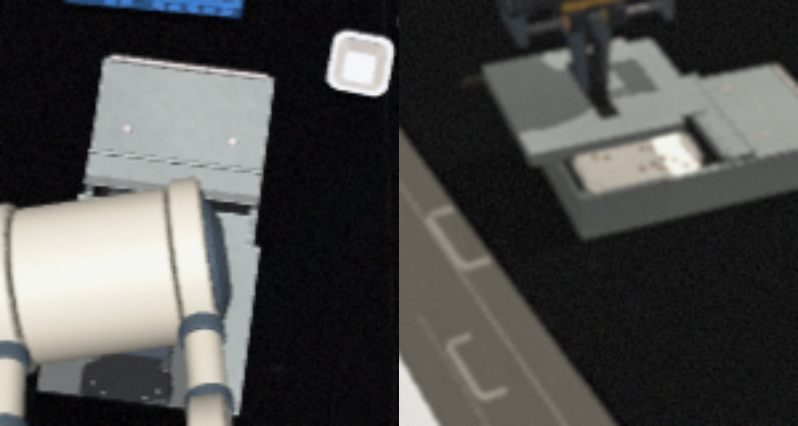

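The lid is held square in front of the flap, about 125 mm up. Its right edge runs from full-image pixel (278,222) to (270,285). I'll check the lateral offset and yaw from that edge.

Run:
```python
from h import *
g=cv2.cvtColor(cv2.imread("pics/top1.png"),cv2.COLOR_BGR2GRAY).astype(np.float32)
def edge(v0,v1,us,sgn,z):
    P=[]
    for v in np.arange(v0,v1):
        u=np.arange(us,us-sgn*25,-sgn*.1) if 1 else 0
        x=cv2.remap(g,u[None].astype(np.float32),np.full((1,len(u)),v,np.float32),cv2.INTER_LINEAR)[0]
        P.append((u[np.argmax(x>75)],v))
    w=ray("top",P,np.full(len(P),z))[:,:2]-F; l=np.c_[w@ax-.15,w@ay]; k=np.polyfit(l[:,0],l[:,1],1)
    print("box x",l[[0,-1],0].round(4),"y",l[[0,-1],1].round(4),"resid mm",1e3*np.std(l[:,1]-np.polyval(k,l[:,0])),"angle",np.degrees(np.arctan(k[0])),"y at -.105",np.polyval(k,-.105))
edge(228,280,285,1,.129)   # right lid edge; expect y -.097
edge(277,282,188,-1,.129)  # left lid edge; expect +.097
edge(170,197,292,1,.066)   # flap right edge
print(ray("top",[[270.2,284.9]],[.129])[0])
```

```text
box x [-0.0517 -0.182 ] y [-0.0981 -0.0985] resid mm 0.3104489674884491 angle -0.020255904809497724 y at -.105 -0.09835647469396397
box x [-0.2025 -0.2124] y [0.1089 0.1074] resid mm 7.27193024759191e-05 angle 8.729040154041964 y at -.105 0.12387617760140035
box x [0.1149 0.0416] y [-0.091  -0.0912] resid mm 0.3736485466648412 angle -0.2829861734263363 y at -.105 -0.09024031124511758
[0.33118606 0.03086613 0.129     ]
```

Lateral and yaw errors are within about 1 mm and 0.3°. I'll lower the lid with its rear slightly down, then slide it in.

```bash
sed -i 's/return p-.011\*r/return p-.0115*r/' h.py
python3 - <<'E'
from h import *
P=1.2
def st(m): print(m,round(ctrl.current_t(),2),"box x,y mm",(1e3*np.r_[(ctrl.current_tool_pos()[:2]-F)@ax-.15,(ctrl.current_tool_pos()[:2]-F)@ay]).round(1),"z",np.round(ctrl.current_tool_pos()[2],4),"F",np.round(ctrl.current_contact_force(),1),"T",np.round(ctrl.current_wrist_torque(),2))
p,q=tcp(-.105,0,.075,P); ctrl.move_l(p,vel=.1,ori=q); st("above")
p,q=tcp(-.105,0,.0585,P); c=ctrl.move_l(p,vel=.03,contact_N=6); st(f"low {c}")
if not c:
    p,q=tcp(-.072,0,.0585,P); c=ctrl.move_l(p,vel=.03,contact_N=7); st(f"slide {c}")
cv2.imwrite("pics/scene2.png",cv2.resize(ctrl.read_camera("scene")[150:300,150:350],None,fx=4,fy=4))
E
```

```text
above 7.06 box x,y mm [-1.046e+02 -1.000e-01] z 0.0867 F [-0.5 -0.3 -1.9] T [-0.03 -0.15  0.02]
low False 7.76 box x,y mm [-104.8    0. ] z 0.07 F [-0.  0. -2.] T [ 0.03 -0.08 -0.05]
slide False 9.01 box x,y mm [-72.  -0.] z 0.07 F [-0.2 -1.  -3.6] T [ 0.02 -0.05 -0.05]
```

View pics/scene2.png

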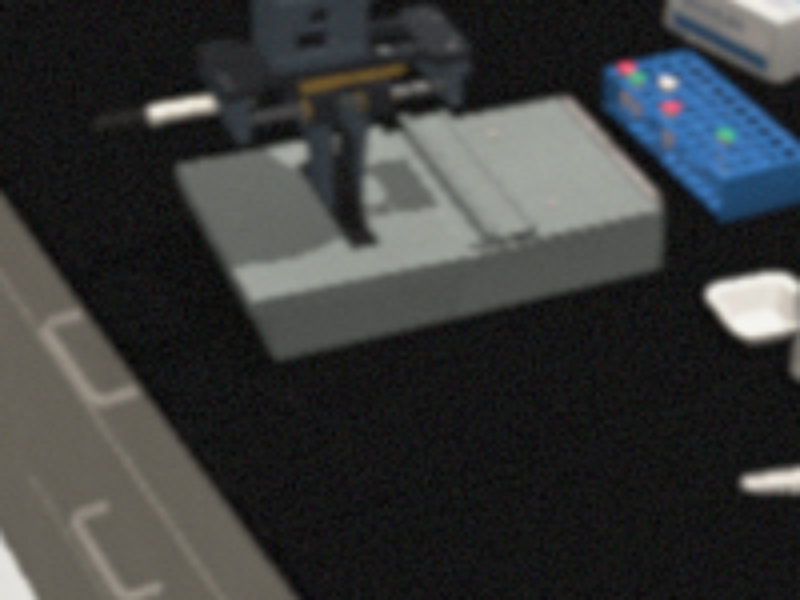

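The tongue is under the lap with the flap flat (lap edge about (460,180) to (510,240) in the picture), and the forces are low. Now I'll slide the lid home and press it down.

Run:
```python
from h import *
def st(m): print(m,round(ctrl.current_t(),2),"box x,y mm",(1e3*np.r_[(ctrl.current_tool_pos()[:2]-F)@ax-.15,(ctrl.current_tool_pos()[:2]-F)@ay]).round(1),"z",np.round(ctrl.current_tool_pos()[2],4),"F",np.round(ctrl.current_contact_force(),1),"T",np.round(ctrl.current_wrist_torque(),2))
p,q=tcp(-.054,0,.0585,1.2); c=ctrl.move_l(p,vel=.02,contact_N=10); st(f"home {c}")
bx=(ctrl.current_tool_pos()[:2]-F)@ax-.15-(.0115*np.sin(np.radians(1.2))) # lid origin x
bx=min(bx,-.056)-.001; print("bx",bx)
p,q=tcp(bx,0,.057,0); ctrl.move_l(p,vel=.02,ori=q,contact_N=20); st("level")
p,q=tcp(bx,0,.052,0); c=ctrl.move_l(p,vel=.01,contact_N=22); st(f"press {c}")
ctrl.sleep(.5); st("settled"); print(ctrl.current_grasp_force(),ctrl.current_eef_rot().round(4).tolist())
```

```text
home True 9.76 box x,y mm [-58.8  -0.2] z 0.0693 F [-0.7 -0.7 -3.4] T [-0.07 -0.1   0.02]
bx -0.06001016984539055
level 10.01 box x,y mm [-60.1   0. ] z 0.0686 F [-1.2 -0.3  2.9] T [-0.01  0.43 -0.02]
press True 10.35 box x,y mm [-60.1  -0. ] z 0.0664 F [-1.   0.1  8.5] T [-0.02  0.18  0.03]
settled 10.85 box x,y mm [-60.1  -0. ] z 0.0664 F [0.1 0.6 9.1] T [0.   0.15 0.02]
30.001797080039978 [[0.138, 0.9904, -0.0007], [0.9904, -0.138, 0.0001], [-0.0, -0.0007, -1.0]]
```

Run:
```python
from h import *
r=tcp(0,0,0)[1]; p=ctrl.current_tool_pos().copy(); z0=p[2]
for i in range(1,11):
    p[2]=z0-.0003*i; ctrl.move_l(p,vel=.005,ori=r); ctrl.sleep(.25); f=ctrl.current_contact_force()[2]
    print(i,round(f,1),round(ctrl.current_tool_pos()[2],5))
    if f>18: break
ctrl.sleep(.5); print(ctrl.current_t(),ctrl.current_contact_force(),ctrl.current_wrist_torque(),ctrl.current_grasp_force())
a=ctrl.read_camera("scene");cv2.imwrite("pics/scene3.png",cv2.resize(a[150:300,150:350],None,fx=4,fy=4))
```

```text
1 10.6 0.06628
2 18.0 0.06626
12.3917 [-5.95496485 -0.27670687 18.47743484] [-0.08960646  0.97951092  0.07786278] 30.00326782464981
```

View pics/scene3.png

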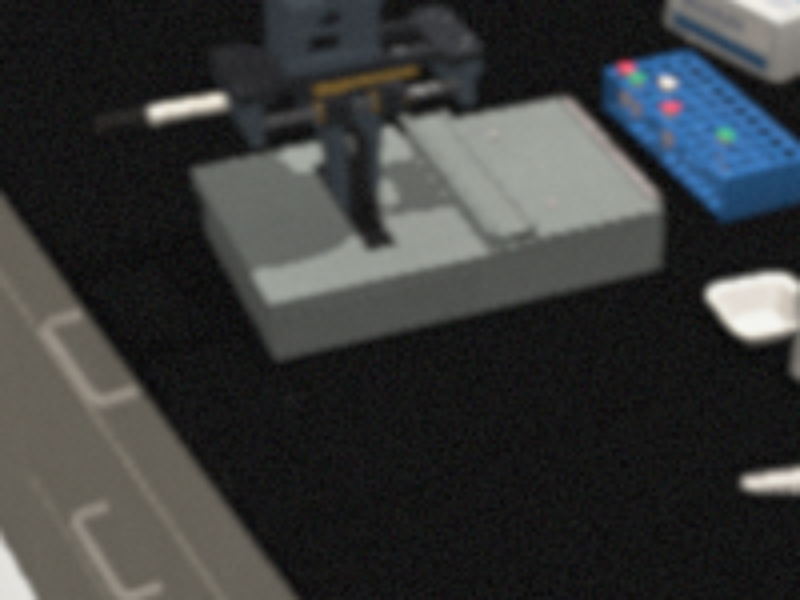

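The lid is home and flat under the shut flap: its front edge at about (195,170) to (265,300) sits on the box front. It bears on hard contact at about 20 N. Handing in.

```bash
python3 -c "
from bench import ctrl
print(ctrl.sign_off(), ctrl.current_t(), ctrl.current_contact_force())"
```

```text
the job is handed in; nothing more can be done
the job is handed in; nothing more can be done
```

I slid the lid home under the shut flap, pressed it flat with about 18 N measured on the tool, and handed the job in at about 12.4 s with the handle still gripped. No verdict came back; seal depth and flap angle I judged only from the hand height, the forces and the last picture.

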